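# Turn the sample pan right way up over the drop ramp and zero the balance with it

## Robot

A 7-joint arm with a two-finger parallel gripper is mounted at the origin on the work surface. World frame = base frame: x ahead of the robot, y to its left, z up, the work surface at z = 0. Lengths are in mm, angles in rad, forces in N, time in s.
With the tool pointing down it reaches from about 425 to 1025 mm from the base axis. Payload 9.4 kg.
Tool frame: the origin (TCP) lies at the very end of the fingers, on their centre line; the grasp point (between the pads) lies 19 mm behind it (tcp_to_grasp is the distance from the TCP to the grasp point, in mm); z points along the fingers, y is the line along which they close (so a half turn about z gives the same grasp; the last joint's range is limited). The gripper opens to 93 mm and grips with 3 to 60 N. Pads are 15 mm wide; open, the fingers measure 128 mm over their backs; the gripper's body (75 mm by 188 mm) begins 65 mm behind the grasp point.
Start: joints at [-1.185, 0.599, -0.003, 1.599, 0.002, 0.943, -0.08], TCP at [323.684, 648.732, 218.618] pointing down, gripper open.
Joint ranges: [-2.57, 2.57], [-0.35, 1.97], [-1.29, 1.29], [0.11, 2.56], [-1.05, 4.19], [0.11, 1.86], [-2.63, 2.63]. Speed limits (rad/s): [2.22, 2.22, 3.01, 3.01, 3.14, 3.14, 3.14].

## Interface

Orientations are given as [roll, pitch, yaw] about the fixed x, y, z axes, in that order (R = Rz(yaw) Ry(pitch) Rx(roll)).
In Python, from rig import * gives the robot as it stands.
- The arm moves only by the tool step_arm, never from a script. Its arguments are lists of equal length, an entry for each row: "translation": the shift along the tool's x, y, z each as a share of 500 mm, from -1 to 1, a list of three; "angular": the turn, a rotation vector about the tool's x, y, z each as a share of 0.5 rad, from -1 to 1, a list of three; "fingers": the opening, from -1 (shut) to 1 (fully open). A call has 1 to 8 rows; each row shifts and turns the commanded pose from where the row before left it, along the tool's axes as they then stand; what a row does not reach is not made up. A row lasts 1/10 s, in which the tool goes at most 50 mm and 8.59 degrees, less where a joint would pass 70% of its speed; a pose out of reach is approached as far as the arm can. A call with a number of a shift or a turn outside -1 to 1 is refused whole. A call with a gripper value outside its range is refused whole. The fingers move at their own pace and stop on an object; "force" is the grip in N (left out, the last holds). Time passes only in rows, so rows that do not move let the fingers close. It gives the time, the measured TCP pose, the force, the opening and the grip force at its end, in the units of the state.
- get_state(): the state, without advancing time (a new reading comes with each control period).
- read_camera(name): name is "side" or "top"; returns a dict with "img" (400x640x3 uint8, blue, green, red), "K" (3x3 intrinsics, pixels), "dist" ([k1, k2, p1, p2, k3] as OpenCV has them; the pictures are not rectified), "rvec" (rotation vector, rad) and "tvec" (3), from world to camera coordinates, as OpenCV has them. Camera axes: x right, y down, z forward; pixel columns grow to the right and rows downward; lengths in mm; the calibration is good to about 2 mm. A picture is of the moment at which its call begins. There is no depth.
- finish_job(): hands the job in; it is judged then, once.
The state is a dict: "clock": time; "qpos": joint angles; "qd": joint speeds; "tau": joint torques, N m; "tool_pos": TCP position; "orientation": TCP orientation; "contact_force": force on the tool from outside, world axes, zero at the start; "ft_torque": the same for the moment, N m; "opening": finger opening in mm; "grasp_force": force on a finger pad.
Only numpy, scipy, OpenCV 4.12 (cv2) and the standard library are available. Lean on these libraries where they do the work, as an engineer would, in place of code of your own. Each camera call takes 0.05 s, during which the arm holds its last target. There are 200 camera calls.

## Task

The rectangular aluminium sample pan is drying upside down on the ribbed mat. Holding it level by its edges, drop it onto the top edge of the ramp so that it flips over in the fall and lands hollow side up on the black rubber (do not turn it over in the gripper); then set it gently, hollow side up, in the middle of the balance's round weighing plate, and let go; only then press the balance's zero key fully down and release it. Leave the round pan, the wash bottle and the tape roll where they are.

Things in the scene. Friction and masses are not known exactly. Their poses are not given: they have to be found in the camera images.
- dish_mid (a point): centre (half-way up) of the rectangular aluminium sample pan: a shallow open pan 54 mm long (its x axis) x 42 mm wide (its y axis) x 9 mm high, walls and floor 3 mm, 35 g. It starts hollow side down, lying on the ribbed mat; its z axis points out of the solid floor side, away from the hollow: z up = upside down, z down = hollow side up.
- round_mid (a point): centre of the round aluminium pan, 48 mm across and 12 mm high, beside the rectangular one on the ribbed mat; leave it alone
- drymat: grey ribbed drying mat, fixed, 170 x 170 mm, top 6 mm above the bench; origin at the centre of its underside. It may stand to the left or to the right of the stand; the balance stands on the other side.
- stand: fixed turn-over stand, white base 300 x 190 mm, 6 mm thick, carrying the ramp and the black rubber; origin on the bench straight below the middle of the ramp's top edge, x axis from the ramp towards the rubber, y along the edge, z up. The rubber spans x 9 to 209 mm, y -90 to 90 mm, its top 10 mm above the bench; a lip 18 mm high over the bench closes its far end, at x 213 mm.
- ramp: fixed aluminium ramp on the stand, same origin and axes: a plate 140 mm wide (y) rising at about 40 degrees from x -70 mm to a straight top edge at x 0, 65 mm above the bench; below the edge an upright face drops to the rubber
- ramp_edge (a point): middle of the ramp's top edge, 65 mm above the bench; axes as the stand's. The rectangular pan, held level with its 54 mm length at right angles to the edge and let go with its underside about 80 to 130 mm above the edge and its centre 15 to 20 mm to the rubber side (stand x) of the edge, turns over about the edge and comes to rest hollow side up on the rubber, its centre 28 to 90 mm from the edge and sometimes turned in yaw.
- landing (a point): point on the top of the black rubber, 100 mm beyond the ramp's edge, axes as the stand's
- balance: fixed bench balance, white housing 210 mm (x) x 170 mm (y), its top 46 mm above the bench; origin under its middle, the front with display and key towards its -x
- weigh_pan (a point): centre of the top face of the balance's round steel weighing plate, 120 mm across, 60 mm above the bench, fixed (does not sink); it lies 35 mm in +x from the balance's middle; axes as the balance's
- zero_key (a joint): travel of the zero key: 0 up, 0.005 m fully down, pushed straight down; springs back; needs about 4 N fully down
- zero_key_top (a point): centre of the top of the zero key, a round black key 26 mm across in a grey collar 42 mm across, on the balance's front corner (73 mm in -x and 50 mm in -y from the balance's middle); its top stands 67 mm above the bench when up
- wash_bottle: white wash bottle 56 mm across, 130 mm high; origin at the centre of its underside; leave it alone
- tape: roll of paper tape lying flat, 76 mm across, 25 mm high; origin at the centre of its underside; leave it alone
Not all that is in view belongs to the job. Leave any brown look-alike of the part that bears dish_mid alone.

How it is judged:
By the outcome, as a careful person would: the job done as asked, in the order asked, and still so for the second after the job is handed in, with the robot touching nothing.
It also fails if it takes over 51 s, if anything falls off the work surface, if the arm or the gripper's body presses on something with over 40 N, if the wrist force passes 120 N, or if a joint passes its speed limit or range.

## Working session

There is one attempt and no reset: what is moved stays moved. The work goes in short steps, Python scripts to look and compute and a tool call to move; the robot and the scene stay as the last step left them, time stands still between calls to the robot, and variables do not carry over. Pictures are saved under pics/ and viewed, at most 10 in all, crops included, and the job is handed in when it is done.

Besides the shell and the picture viewer there is one more tool, called after ">>>" as name(argument=value, ...), one argument or row to a line, values as JSON. step_arm: Moves the arm, as the interface text tells. Its arguments: {"type":"object","properties":{"translation":{"type":"array","items":{"type":"array","items":{"type":"number","minimum":-1,"maximum":1}}},"angular":{"type":"array","items":{"type":"array","items":{"type":"number","minimum":-1,"maximum":1}}},"fingers":{"type":"array","items":{"type":"number"}},"force":{"type":"number"}},"required":["translation","angular","fingers"]}

```bash
mkdir -p pics; ls
python3 - <<'E'
from rig import *
import cv2
for n in("top","side"):
    c=read_camera(n); cv2.imwrite(f"pics/{n}0.png",c["img"]); print(n,c["K"],c["dist"],c["rvec"],c["tvec"])
s=get_state();print(s)
E
```

```text
pics
top [[404.43105157   0.         325.44353403]
 [  0.         404.43105157 198.97951429]
 [  0.           0.           1.        ]] [-0.09152217  0.          0.          0.          0.        ] [ 2.11817336 -2.1323811   0.19093332] [ -73.99426921  624.79753941 1011.12087652]
side [[400.7623186    0.         316.56279236]
 [  0.         400.7623186  194.69289091]
 [  0.           0.           1.        ]] [-0.02339027  0.          0.          0.          0.        ] [ 2.17155591 -0.16884316  0.10088815] [-651.58719029   73.64309713 1025.31427643]
{'clock': 0.1, 'qpos': array([-1.18468898,  0.60006041, -0.00250354,  1.60004928,  0.00180142,
        0.94289375, -0.07977791]), 'qd': array([-0.00092229, -0.00263221,  0.0004214 , -0.00118819, -0.00066369,
        0.00012367,  0.0007655 ]), 'tau': array([ 5.12156024e-03, -7.66557384e+01,  1.50193099e+00, -2.52931809e+01,
       -5.22137666e-02,  1.36745904e-02,  9.78642242e-05]), 'tool_pos': array([323.52575872, 648.32392039, 217.83606736]), 'orientation': array([-3.14019193e+00,  1.54720709e-04,  2.67883395e+00]), 'contact_force': array([ 0.62879091, -0.24202217,  0.35747873]), 'ft_torque': array([-0.01516511,  0.05401935,  0.01703143]), 'grasp_force': 0.0, 'opening': 92.74990014697966}
```

View pics/top0.png

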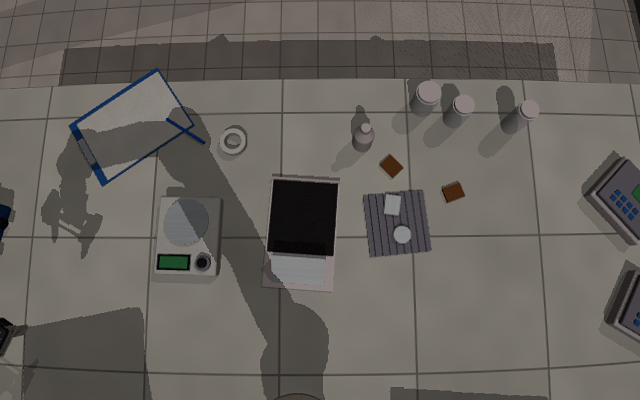

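View pics/side0.png

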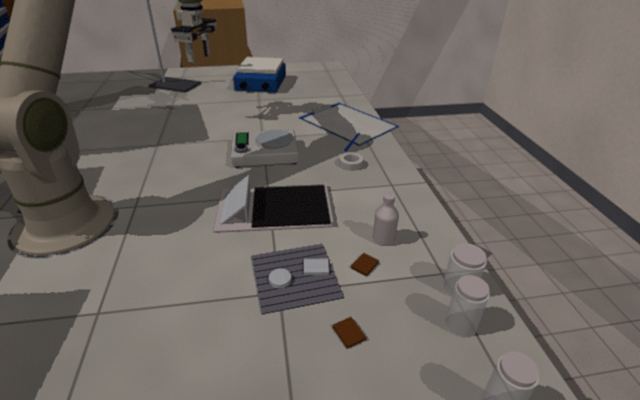

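The top view (world +x up, +y left) shows the ramp, rubber, balance and mat. Candidates for the pan:
- silver rectangle at (392,204), the one on the mat
- round pan at (402,234)
- brown look-alikes at (391,166) and (453,192)

I choose (392,204) and will check it in a crop.

```bash
cat > h.py <<'E'
from rig import *
import cv2, numpy as np
def cast(c,px,z):
    u=cv2.undistortPoints(np.float64(px).reshape(-1,1,2),c["K"],np.float64(c["dist"])).reshape(-1,2)
    R=cv2.Rodrigues(np.float64(c["rvec"]))[0]; o=-R.T@np.float64(c["tvec"]).ravel()
    d=np.c_[u,np.ones(len(u))]@R
    return o+d*((z-o[2])/d[:,2])[:,None]
def proj(c,P): return cv2.projectPoints(np.float64(P).reshape(-1,1,3),c["rvec"],c["tvec"],c["K"],np.float64(c["dist"]))[0].reshape(-1,2)
def blob(mask,near):
    cs,_=cv2.findContours(mask.astype(np.uint8),cv2.RETR_EXTERNAL,cv2.CHAIN_APPROX_NONE)
    cs=[k for k in cs if cv2.contourArea(k)>20]
    return min(cs,key=lambda k:abs(cv2.pointPolygonTest(k,near,True)) if cv2.pointPolygonTest(k,near,True)<0 else 0)
def rect(c,k,z):
    P=cast(c,k.reshape(-1,2),z)[:,:2].astype(np.float32)
    return cv2.minAreaRect(P)
E
python3 - <<'E'
from h import *
c=read_camera("top"); im=c["img"]; g=im.max(2)
hsv=cv2.cvtColor(im,cv2.COLOR_BGR2HSV)
for n,p in dict(pan=(392,204),rnd=(402,234),mat=(380,225),plate=(185,215),rub=(305,215),edge=(298,254),ramp=(298,270),base=(270,270),key=(203,263),coll=(203,271),house=(165,240)).items(): print(n,im[p[1],p[0]])
k=blob(g>130,(392,204)); print(cv2.contourArea(k),rect(c,k,15))
k=blob(g<45,(305,215)); r=rect(c,k,10);print("rub",cv2.contourArea(k),r)
q=cv2.approxPolyDP(k,8,True).reshape(-1,2);print(q.tolist(),cast(c,q,10).round().tolist(),cast(c,q,65).round().tolist())
a=cv2.resize(im[170:300,255:440],None,fx=4.3,fy=4.3,interpolation=cv2.INTER_CUBIC);cv2.imwrite("pics/c1.png",a[:600])
b=cv2.resize(im[190:285,145:230],None,fx=6,fy=6,interpolation=cv2.INTER_CUBIC);cv2.imwrite("pics/c2.png",b)
E
```

```text
pan [136 135 134]
rnd [139 137 136]
mat [81 75 79]
plate [89 89 87]
rub [12 13 15]
edge [72 74 81]
ramp [134 133 132]
base [63 65 71]
key [15 16 16]
coll [88 90 93]
house [119 123 128]
222.5 ((615.7037963867188, -260.1415710449219), (38.97513961791992, 50.098201751708984), 79.97884368896484)
rub 4566.5 ((583.6051025390625, -14.726539611816406), (179.85012817382812, 199.92202758789062), 85.62705993652344)
[[274, 180], [267, 250], [332, 255], [337, 184]] [[688.0, 65.0, 10.0], [494.0, 81.0, 10.0], [479.0, -95.0, 10.0], [675.0, -110.0, 10.0]] [[675.0, 58.0, 65.0], [491.0, 73.0, 65.0], [477.0, -94.0, 65.0], [663.0, -109.0, 65.0]]
```

View pics/c1.png

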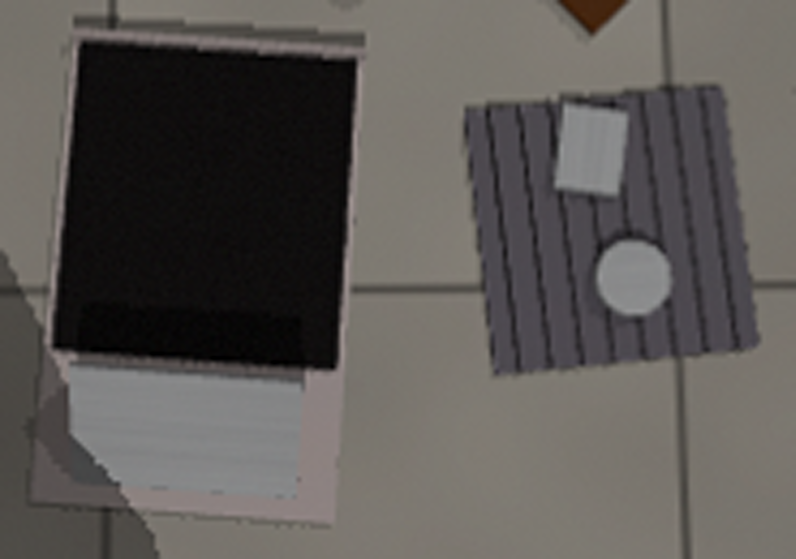

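View pics/c2.png

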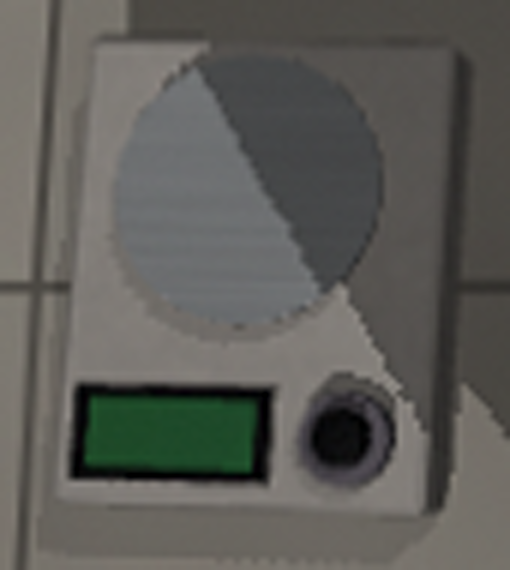

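The crop confirms the target: a rectangular silver pan at (392,204), with the round pan beside it at (402,234). The stand, weighing plate (186,222) and key (202,262) are also clear. Next I fix the plate and key positions, check them against the given sizes, and plan the first move.

```bash
cat >> h.py <<'E'
from scipy.spatial.transform import Rotation as Ro
def plan(x,y,z,yawdeg):
    s=get_state(); R=Ro.from_euler("xyz",s["orientation"]); p=s["tool_pos"]
    T=Ro.from_euler("xyz",[180,0,yawdeg],degrees=True)
    w=(R.inv()*T).as_rotvec()/0.5
    print("at",p.round(1),np.degrees(s["orientation"]).round(1),"t",s["clock"],"open",round(s["opening"],1))
    print("rot share",w.round(3),"then shift share",(T.inv().apply(np.array([x,y,z])-p)/500).round(4),"or before rot",(R.inv().apply(np.array([x,y,z])-p)/500).round(4))
E
python3 - <<'E'
from h import *
c=read_camera("top"); im=c["img"]; g=im.max(2).astype(int)
print("edge",cast(c,[[271.3,254.2],[325.2,258.4]],65).round(1).tolist())
pl=cast(c,[[186.2,221.7]],60)[0]; ke=cast(c,[[201.7,262.3]],67)[0]
d=pl-ke; print("plate",pl.round(1),"key",ke.round(1),"dist",np.hypot(*d[:2]),"should",np.hypot(108,50),"bal yaw",np.degrees(np.arctan2(d[1],d[0])-np.arctan2(50,108)))
for t in(105,115): 
    k=blob(g>t,(392,204)); print(rect(c,k,15))
print("round",cast(c,[[402.4,234.6]],18).round(), "bottle top",cast(c,[[366,127]],130).round())
for yw in(170,-10): plan(616,-260,100,yw)
s=read_camera("side"); print("side px of pan",proj(s,[616,-260,15]))
E
```

```text
edge [[479.7, 61.6, 65.0], [468.4, -76.6, 65.0]]
plate [565.3 289.5  60. ] key [459.1 241.1  67. ] dist 116.75871787705 should 119.01260437449471 bal yaw -0.33705431672873776
((615.6951293945312, -261.1805419921875), (41.9159049987793, 54.08970260620117), 81.88796997070312)
((615.76123046875, -260.8437194824219), (40.74989700317383, 52.55738067626953), 81.33718872070312)
round [[ 532. -286.   18.]] bottle top [[ 797. -183.  130.]]
at [323.6 648.5 218.1] [-179.9    0.   153.5] t 0.2 open 93.3
rot share [-0.002 -0.    -0.576] then shift share [-0.8915 -1.6878  0.2362] or before rot [-1.3345 -1.3645  0.2376]
at [323.6 648.5 218.1] [-179.9    0.   153.5] t 0.2 open 93.3
rot share [-0.000e+00  3.000e-03  5.707e+00] then shift share [0.8915 1.6878 0.2362] or before rot [-1.3345 -1.3645  0.2376]
side px of pan [[315.6894658  265.08816221]]
```

>>> step_arm(
  translation=[
    [0, 0, 0.04],
    [0, 0, 0.04],
    [0, 0, 0.04],
    [-0.0424, -0.0856, 0],
    [-0.0424, -0.0856, 0],
    [-0.0424, -0.0856, 0],
    [-0.0424, -0.0856, 0],
    [-0.0424, -0.0856, 0],
  ],
  angular=[
    [0, 0, -0.21],
    [0, 0, -0.21],
    [0, 0, -0.21],
    [0, 0, 0],
    [0, 0, 0],
    [0, 0, 0],
    [0, 0, 0],
    [0, 0, 0],
  ],
  fingers=[1, 1, 1, 1, 1, 1, 1, 1],
)

```text
clock: 1.05
tool_pos: [397.4, 419.6, 158.7]
orientation: [3.142, 0.0, 2.994]
contact_force: [1.3, -0.2, -0.1]
opening: 93.1
grasp_force: 0.0
```

>>> step_arm(
  translation=[
    [-0.0424, -0.0856, 0],
    [-0.0424, -0.0856, 0],
    [-0.0424, -0.0856, 0],
    [-0.0424, -0.0856, 0],
    [-0.0424, -0.0856, 0],
    [-0.0424, -0.0856, 0],
    [-0.0424, -0.0856, 0],
    [-0.0424, -0.0856, 0],
  ],
  angular=[
    [0, 0, 0],
    [0, 0, 0],
    [0, 0, 0],
    [0, 0, 0],
    [0, 0, 0],
    [0, 0, 0],
    [0, 0, 0],
    [0, 0, 0],
  ],
  fingers=[1, 1, 1, 1, 1, 1, 1, 1],
)

```text
clock: 1.85
tool_pos: [514.9, 55.9, 158.8]
orientation: [3.141, 0.001, 2.994]
contact_force: [1.5, 0.8, 0.0]
opening: 92.6
grasp_force: 0.0
```

>>> step_arm(
  translation=[
    [-0.0424, -0.0856, 0],
    [-0.0424, -0.0856, 0],
    [-0.0424, -0.0856, 0],
    [-0.0424, -0.0856, 0],
    [-0.0424, -0.0856, 0],
    [-0.0424, -0.0856, 0],
    [-0.0424, -0.0856, 0],
    [0, 0, 0.05],
  ],
  angular=[
    [0, 0, 0],
    [0, 0, 0],
    [0, 0, 0],
    [0, 0, 0],
    [0, 0, 0],
    [0, 0, 0],
    [0, 0, 0],
    [0, 0, 0],
  ],
  fingers=[1, 1, 1, 1, 1, 1, 1, 1],
)

```text
clock: 2.65
tool_pos: [619.2, -269.7, 135.9]
orientation: [-3.137, 0.007, 2.985]
contact_force: [0.6, 0.1, -0.8]
opening: 93.2
grasp_force: 0.0
```

Run:
```python
from h import *
c=read_camera("top"); s=read_camera("side")
plan(615.7,-261,10,171.5)
p=get_state()["tool_pos"]; print(proj(s,p),proj(c,p)); cv2.imwrite("pics/s1.png",cv2.resize(s["img"][150:320,200:420],None,fx=3.5,fy=3.5))
```

```text
at [ 615.2 -261.4  130.8] [180.   -0.2 171.4] t 2.75 open 93.1
rot share [ 0.001 -0.009 -0.004] then shift share [-0.0009  0.001   0.2417] or before rot [-0.002   0.0008  0.2417]
[[315.83795785 224.91656842]] [[399.78110505 196.68110012]]
```

>>> step_arm(
  translation=[
    [0, 0.001, 0.08],
    [0, 0, 0.08],
    [0, 0, 0.05],
    [0, 0, 0.024],
    [0, 0, 0.01],
    [0, 0, 0],
  ],
  angular=[
    [0, 0, 0],
    [0, 0, 0],
    [0, 0, 0],
    [0, 0, 0],
    [0, 0, 0],
    [0, 0, 0],
  ],
  fingers=[1, 1, 1, 1, 1, 1],
)

```text
clock: 3.35
tool_pos: [617.5, -259.3, 12.2]
orientation: [3.141, 0.0, 2.995]
contact_force: [-0.0, 1.0, 0.5]
opening: 93.1
grasp_force: 0.0
```

>>> step_arm(
  translation=[
    [0, 0, 0],
    [0, 0, 0],
    [0, 0, 0],
    [0, 0, 0],
    [0, 0, 0],
    [0, 0, 0],
    [0, 0, 0],
    [0, 0, 0],
  ],
  angular=[
    [0, 0, 0],
    [0, 0, 0],
    [0, 0, 0],
    [0, 0, 0],
    [0, 0, 0],
    [0, 0, 0],
    [0, 0, 0],
    [0, 0, 0],
  ],
  fingers=[-1, -1, -1, -1, -1, -1, -1, -1],
  force=10,
)

```text
clock: 4.15
tool_pos: [617.1, -259.9, 11.7]
orientation: [-3.142, 0.0, 2.994]
contact_force: [-1.0, 0.2, 1.5]
opening: 41.7
grasp_force: 10.0
```

The opening of 41.7 mm matches the pan's width, but the grip is shallow (TCP at 11.7 mm). I'll regrip about 3 mm lower.

>>> step_arm(
  translation=[
    [0, 0, 0],
    [0, 0, 0],
    [0, 0, 0.003],
    [0, 0, 0.003],
    [0, 0, 0],
    [0, 0, 0],
    [0, 0, 0],
    [0, 0, 0],
  ],
  angular=[
    [0, 0, 0],
    [0, 0, 0],
    [0, 0, 0],
    [0, 0, 0],
    [0, 0, 0],
    [0, 0, 0],
    [0, 0, 0],
    [0, 0, 0],
  ],
  fingers=[0.2, 0.2, 0.2, 0.2, 0.2, -1, -1, -1],
)

```text
clock: 4.95
tool_pos: [617.1, -259.9, 8.7]
orientation: [-3.142, 0.0, 2.994]
contact_force: [-0.2, -0.1, -0.5]
opening: 41.4
grasp_force: 10.0
```

>>> step_arm(
  translation=[
    [0, 0, 0],
    [0, 0, 0],
    [0, 0, 0],
    [0, 0, 0],
    [0, 0, -0.02],
    [0, 0, -0.06],
    [0, 0, -0.08],
    [0, 0, -0.08],
  ],
  angular=[
    [0, 0, 0],
    [0, 0, 0],
    [0, 0, 0],
    [0, 0, 0],
    [0, 0, 0],
    [0, 0, 0],
    [0, 0, 0],
    [0, 0, 0],
  ],
  fingers=[-1, -1, -1, -1, -1, -1, -1, -1],
)

```text
clock: 5.75
tool_pos: [616.8, -259.7, 130.3]
orientation: [3.141, -0.001, 2.994]
contact_force: [0.3, 0.1, -0.3]
opening: 41.9
grasp_force: 10.0
```

Run:
```python
from h import *
s=read_camera("side")
y=np.radians(-4.5); E=np.array([474.5,-7]); 
t=E+17.5*np.array([np.cos(y),np.sin(y)]); print("drop",t)
plan(*t,175,175.5)
S=get_state(); print(S["grasp_force"],S["opening"])
p=proj(s,S["tool_pos"])[0]; print(p); u,v=p.astype(int); cv2.imwrite("pics/s1.png",cv2.resize(s["img"][v-50:v+50,u-65:u+65],None,fx=5,fy=5,interpolation=cv2.INTER_CUBIC))
```

```text
drop [491.94605334  -8.37303418]
at [ 619.9 -260.9  137.4] [-179.9    0.5  171.5] t 5.8 open 41.9
rot share [-0.004  0.016 -0.139] then shift share [ 0.2947  0.4835 -0.0751] or before rot [ 0.3269  0.4617 -0.0786]
9.999852105975151 41.88669067804129
[318.08902431 222.02785514]
```

View pics/s1.png

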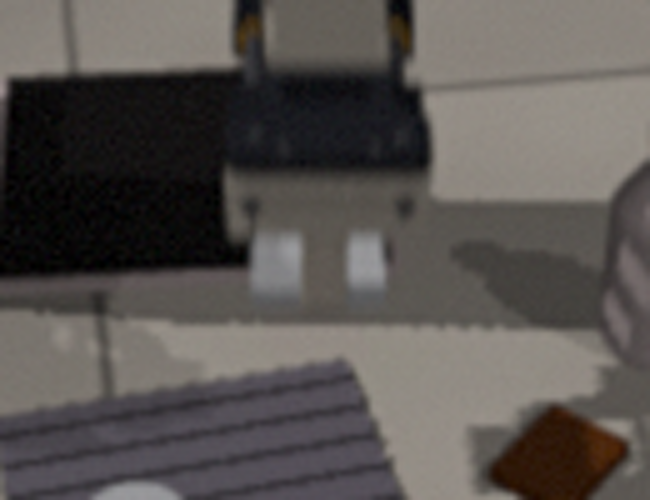

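The view shows the pan level between the fingers, with its bottom edge at row ~300 on both ends. It sits about 2 mm towards −x of the finger centre, so I allow for that and carry it over the edge.

>>> step_arm(
  translation=[
    [0, 0, -0.03],
    [0.0356, 0.0602, -0.01],
    [0.0356, 0.0602, -0.01],
    [0.0356, 0.0602, -0.01],
    [0.0356, 0.0602, -0.01],
    [0.0356, 0.0602, -0.01],
    [0.0356, 0.0602, -0.008],
    [0.0356, 0.0602, 0],
  ],
  angular=[
    [0, 0, -0.139],
    [0, 0, 0],
    [0, 0, 0],
    [0, 0, 0],
    [0, 0, 0],
    [0, 0, 0],
    [0, 0, 0],
    [0, 0, 0],
  ],
  fingers=[-1, -1, -1, -1, -1, -1, -1, -1],
)

```text
clock: 6.6
tool_pos: [509.0, -39.0, 173.7]
orientation: [3.142, 0.002, 3.063]
contact_force: [-0.9, 1.0, 0.1]
opening: 41.9
grasp_force: 10.0
```

>>> step_arm(
  translation=[
    [0.02, 0.035, 0],
    [0.0156, 0.0252, 0],
    [0, 0, 0],
    [0, 0, 0],
    [0, 0, 0],
    [0, 0, 0],
    [0, 0, 0],
  ],
  angular=[
    [0, 0, 0],
    [0, 0, 0],
    [0, 0, 0],
    [0, 0, 0],
    [0, 0, 0],
    [0, 0, 0],
    [0, 0, 0],
  ],
  fingers=[-1, -1, -1, -1, -1, -1, -1],
)

```text
clock: 7.3
tool_pos: [494.2, -9.4, 172.5]
orientation: [-3.141, -0.0, 3.062]
contact_force: [-0.1, -1.1, -0.6]
opening: 41.8
grasp_force: 10.0
```

Run:
```python
from h import *
plan(494,-8.5,173,175.5)
s=read_camera("side")
p=proj(s,get_state()["tool_pos"])[0]; print(p); u,v=p.astype(int); a=s["img"][v-25:v+20,u-40:u+40]
cv2.imwrite("pics/s2.png",cv2.resize(a,None,fx=8,fy=8,interpolation=cv2.INTER_CUBIC))
```

```text
at [494.2  -9.4 172.5] [-180.    -0.   175.4] t 7.3 open 41.8
rot share [-0.    -0.    -0.002] then shift share [ 0.0005  0.0018 -0.001 ] or before rot [ 0.0005  0.0018 -0.001 ]
[251.32633365 152.43133502]
```

View pics/s2.png

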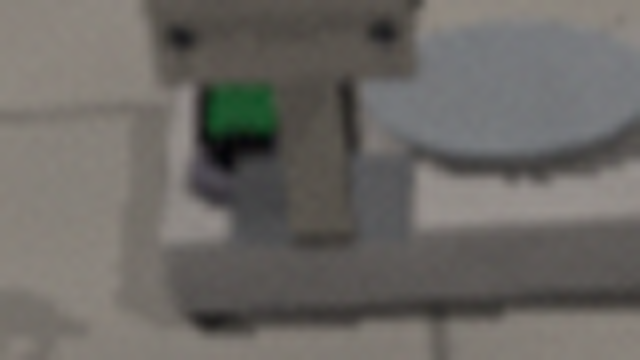

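The pan is level over the edge, its centre about 17–18 mm to the rubber side and its underside about 105 mm above the edge. Releasing it.

>>> step_arm(
  translation=[
    [0, 0, 0],
    [0, 0, 0],
    [0, 0, 0],
    [0, 0, 0],
    [0, 0, 0],
    [0, 0, 0],
    [0, 0, 0],
    [0, 0, 0],
  ],
  angular=[
    [0, 0, 0],
    [0, 0, 0],
    [0, 0, 0],
    [0, 0, 0],
    [0, 0, 0],
    [0, 0, 0],
    [0, 0, 0],
    [0, 0, 0],
  ],
  fingers=[1, 1, 1, 1, 1, 1, 1, 1],
)

```text
clock: 8.15
tool_pos: [494.0, -8.7, 172.7]
orientation: [-3.142, 0.0, 3.063]
contact_force: [0.8, 0.1, -0.1]
opening: 92.2
grasp_force: 0.0
```

>>> step_arm(
  translation=[
    [0, 0.08, 0],
    [0, 0.08, 0],
    [0, 0.08, 0],
    [0, 0.08, 0],
    [0, 0.03, 0],
  ],
  angular=[
    [0, 0, 0],
    [0, 0, 0],
    [0, 0, 0],
    [0, 0, 0],
    [0, 0, 0],
  ],
  fingers=[1, 1, 1, 1, 1],
)

```text
clock: 8.65
tool_pos: [507.7, 170.3, 172.7]
orientation: [3.14, 0.001, 3.068]
contact_force: [-0.0, -0.5, 0.3]
opening: 92.9
grasp_force: 0.0
```

Run:
```python
from h import *
t=read_camera("top"); s=read_camera("side")
a=cv2.resize(t["img"][170:300,250:350],None,fx=4,fy=4,interpolation=cv2.INTER_CUBIC)
b=cv2.resize(s["img"][170:235,240:335],None,fx=4,fy=8,interpolation=cv2.INTER_CUBIC)
b=cv2.resize(b,(380,520)); cv2.imwrite("pics/l1.png",np.hstack([a,b]))
g=t["img"].max(2); k=blob((g>60),(305,235))
cs,_=cv2.findContours(((g>60).astype(np.uint8)),cv2.RETR_EXTERNAL,cv2.CHAIN_APPROX_NONE)
for k in cs:
    A=cv2.contourArea(k);m=cv2.boundingRect(k)
    if 80<A<500 and 255<m[0]<345 and 170<m[1]<260: print(A,m,rect(t,k,19))
plan(494,140,173,175.5)
```

```text
at [507.6 168.2 172.5] [180.    0.  175.7] t 8.75 open 93.2
rot share [0.002 0.    0.008] then shift share [ 0.0226 -0.0584 -0.0009] or before rot [ 0.0229 -0.0583 -0.001 ]
```

View pics/l1.png

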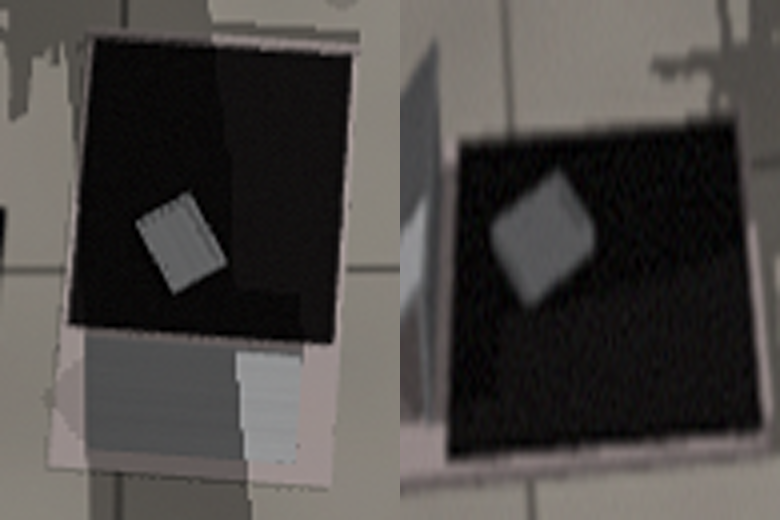

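The pan lies at about (296,232) px in the top view, turned in yaw. Thin lines inside its edges suggest hollow side up. I check with enhanced contrast and measure its pose.

Run:
```python
from h import *
t=read_camera("top"); s=read_camera("side")
def enh(im,u,v,r):
    a=im[v-r:v+r,u-r:u+r].max(2).astype(float); a=cv2.resize(a,(390,390),interpolation=cv2.INTER_CUBIC); hi=np.percentile(a,99)
    return np.clip((a-hi*.45)/(hi*.6)*255,0,255).astype(np.uint8)
k=blob(t["img"].max(2)>45,(296,232)); r=rect(t,k,19); print(cv2.contourArea(k),r)
(x,y),_,_=r
u,v=proj(s,[x,y,15])[0].round().astype(int); print(u,v)
k2=blob(s["img"].max(2)>45,(int(u),int(v))); M=cv2.moments(k2); print(cv2.contourArea(k2),M["m10"]/M["m00"],M["m01"]/M["m00"])
cv2.imwrite("pics/l2.png",np.hstack([enh(t["img"],296,232,16),enh(s["img"],u,v,18)]))
plan(x,y,60,180)
```

```text
252310.0 ((687.3656005859375, -35.78564453125), (2129.497802734375, 1248.169677734375), 89.27604675292969)
329 204
251475.0 323.2421711899791 200.85801504457035
at [507.4 164.6 172.4] [-179.9   -0.   175.5] t 8.85 open 92.6
rot share [-0.002 -0.001 -0.157] then shift share [-0.36   -0.4007  0.2248] or before rot [-0.3904 -0.371   0.2251]
```

View pics/l2.png

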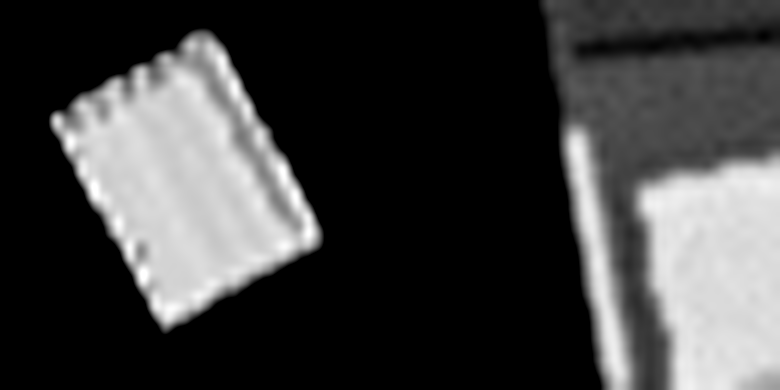

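The contrast view shows a bright rim with dark inner wall lines on two sides, so the pan is hollow side up. The mask picked up the outer scene, so I restrict it to the rubber.

Run:
```python
from h import *
t=read_camera("top"); s=read_camera("side")
m=np.zeros((400,640),np.uint8); m[216:248,280:312]=1
k=blob((t["img"].max(2)>40)*m,(296,232)); r=rect(t,k,19); print(cv2.contourArea(k),r)
q=np.array([[53,120],[200,32],[320,240],[165,328]])/12.19+[280,216]-.5
Q=cast(t,q,19)[:,:2]; print(Q.round(1).tolist(),Q.mean(0))
e=Q[1]-Q[2]+Q[0]-Q[3]; yl=np.degrees(np.arctan2(e[1],e[0])); print("long axis",yl, np.linalg.norm(e)/2)
x,y=r[0]
u,v=proj(s,[x,y,17])[0].astype(int)
m=np.zeros((400,640),np.uint8); m[v-13:v+14,u-18:u+19]=1
k2=blob((s["img"].max(2)>40)*m,(int(u),int(v))); M=cv2.moments(k2); print((u,v),cv2.contourArea(k2),M["m10"]/M["m00"],M["m01"]/M["m00"],cv2.boundingRect(k2))
plan(x,y,60,180+yl)
```

```text
296.5 ((546.4287719726562, 5.281322479248047), (57.085105895996094, 42.09587860107422), 29.031328201293945)
[[559.4, 35.0], [578.9, 2.4], [532.4, -24.4], [513.2, 9.8]] [545.98832803   5.67930526]
long axis 29.287774959922476 53.19649244793381
(np.int64(275), np.int64(198)) 240.5 275.41441441441435 199.24878724878724 (263, 191, 26, 17)
at [507.5 163.7 172.5] [-179.9   -0.   175.4] t 8.95 open 92.9
rot share [-2.000e-03 -1.000e-03 -1.183e+00] then shift share [ 0.0872 -0.3144  0.2251] or before rot [-0.1031 -0.3094  0.2254]
```

>>> step_arm(
  translation=[
    [0, 0, 0],
    [0, 0, 0],
    [0, 0, 0],
    [0, 0, 0],
    [0.0218, -0.0786, 0.03],
    [0.0218, -0.0786, 0.03],
    [0.0218, -0.0786, 0.03],
    [0.0218, -0.0786, 0.03],
  ],
  angular=[
    [0, 0, -0.295],
    [0, 0, -0.295],
    [0, 0, -0.295],
    [0, 0, -0.295],
    [0, 0, 0],
    [0, 0, 0],
    [0, 0, 0],
    [0, 0, 0],
  ],
  fingers=[1, 1, 1, 1, 1, 1, 1, 1],
)

```text
clock: 9.75
tool_pos: [546.5, 3.9, 112.3]
orientation: [-3.141, -0.0, -2.632]
contact_force: [0.7, 0.2, 0.3]
opening: 93.3
grasp_force: 0.0
```

>>> step_arm(
  translation=[
    [0, 0, 0.08],
    [0, 0, 0.02],
    [0, 0, 0.01],
    [0, 0, 0],
    [0, 0, 0],
    [0, 0, 0],
  ],
  angular=[
    [0, 0, 0],
    [0, 0, 0],
    [0, 0, 0],
    [0, 0, 0],
    [0, 0, 0],
    [0, 0, 0],
  ],
  fingers=[1, 1, 1, 1, 1, 1],
)

```text
clock: 10.35
tool_pos: [547.2, 8.1, 58.9]
orientation: [-3.141, 0.002, -2.629]
contact_force: [0.2, 0.1, 0.6]
opening: 93.0
grasp_force: 0.0
```

Run:
```python
from h import *
plan(546.2,5.3,12.5,209.2); print(get_state()["qpos"])
```

```text
at [547.2   8.1  58.9] [-1.800e+02  1.000e-01 -1.506e+02] t 10.35 open 93.0
rot share [-0.002  0.003  0.007] then shift share [ 0.0045 -0.0039  0.0927] or before rot [ 0.0046 -0.0039  0.0927]
[ 0.05198778  0.63346276 -0.24746739  2.12259048  0.36150561  0.42280274
  1.60302461]
```

>>> step_arm(
  translation=[
    [0.0045, -0.0039, 0.04],
    [0, 0, 0.03],
    [0, 0, 0.015],
    [0, 0, 0.008],
    [0, 0, 0],
    [0, 0, 0],
    [0, 0, 0],
  ],
  angular=[
    [0, 0, 0],
    [0, 0, 0],
    [0, 0, 0],
    [0, 0, 0],
    [0, 0, 0],
    [0, 0, 0],
    [0, 0, 0],
  ],
  fingers=[1, 1, 1, 1, 1, 1, 1],
)

```text
clock: 11.05
tool_pos: [545.9, 4.6, 11.7]
orientation: [-3.141, 0.001, -2.63]
contact_force: [0.5, 0.8, -0.5]
opening: 92.5
grasp_force: 0.0
```

>>> step_arm(
  translation=[
    [0, 0, 0],
    [0, 0, 0],
    [0, 0, 0],
    [0, 0, 0],
    [0, 0, 0],
    [0, 0, 0],
    [0, 0, 0],
    [0, 0, 0],
  ],
  angular=[
    [0, 0, 0],
    [0, 0, 0],
    [0, 0, 0],
    [0, 0, 0],
    [0, 0, 0],
    [0, 0, 0],
    [0, 0, 0],
    [0, 0, 0],
  ],
  fingers=[-1, -1, -1, -1, -1, -1, -1, -1],
)

```text
clock: 11.85
tool_pos: [545.6, 4.6, 11.1]
orientation: [-3.142, 0.0, -2.63]
contact_force: [0.0, -0.0, 0.1]
opening: 41.7
grasp_force: 10.0
```

>>> step_arm(
  translation=[
    [0, 0, -0.02],
    [0, 0, -0.06],
    [0, 0, -0.08],
    [0, 0, -0.06],
    [0, 0, -0.02],
    [0, 0, 0],
    [0, 0, 0],
    [0, 0, 0],
  ],
  angular=[
    [0, 0, 0],
    [0, 0, 0],
    [0, 0, 0],
    [0, 0, 0],
    [0, 0, 0],
    [0, 0, 0],
    [0, 0, 0],
    [0, 0, 0],
  ],
  fingers=[-1, -1, -1, -1, -1, -1, -1, -1],
)

```text
clock: 12.65
tool_pos: [544.8, 4.5, 129.9]
orientation: [3.141, -0.002, -2.63]
contact_force: [0.7, 0.4, -0.5]
opening: 42.1
grasp_force: 10.0
```

Run:
```python
from h import *
plan(565.3,289.5,100,209.2); t=read_camera("top"); im=t["img"]
# second check of plate centre: edge points of the circle
e=np.array([[113,190],[382,190],[247,52],[247,328]])/6+[145,190]-.4
P=cast(t,e,60)[:,:2]; print(P.round(1).tolist(),P[:2].mean(0)[1],P[2:].mean(0)[0])
k=cast(t,[[340/6+145-.4,434/6+190-.4]],67); print(k)
```

```text
at [544.8   4.5 129.9] [ 1.799e+02 -1.000e-01 -1.507e+02] t 12.65 open 42.1
rot share [ 0.002 -0.004  0.004] then shift share [-0.3139  0.4776  0.0597] or before rot [-0.315   0.4768  0.0596]
[[566.6, 351.5], [566.3, 230.3], [628.2, 294.1], [505.9, 287.6]] 290.8684092453723 567.0555436728916
[[460.00718598 242.25367557  67.        ]]
```

>>> step_arm(
  translation=[
    [-0.0453, 0.0683, 0],
    [-0.0453, 0.0683, 0],
    [-0.0453, 0.0683, 0],
    [-0.0453, 0.0683, 0],
    [-0.0453, 0.0683, 0],
    [-0.0453, 0.0683, 0],
    [-0.0252, 0.0382, 0],
    [-0.02, 0.03, 0],
  ],
  angular=[
    [0, 0, 0],
    [0, 0, 0],
    [0, 0, 0],
    [0, 0, 0],
    [0, 0, 0],
    [0, 0, 0],
    [0, 0, 0],
    [0, 0, 0],
  ],
  fingers=[-1, -1, -1, -1, -1, -1, -1, -1],
)

```text
clock: 13.5
tool_pos: [565.8, 292.8, 129.7]
orientation: [3.141, -0.002, -2.628]
contact_force: [0.3, -0.3, -0.4]
opening: 41.8
grasp_force: 10.0
```

>>> step_arm(
  translation=[
    [0, 0, 0.03],
    [0, 0, 0.04],
    [0, 0, 0.03],
    [0, 0, 0.01],
    [0, 0, 0],
    [0, 0, 0],
    [0, 0, 0],
  ],
  angular=[
    [0, 0, 0],
    [0, 0, 0],
    [0, 0, 0],
    [0, 0, 0],
    [0, 0, 0],
    [0, 0, 0],
    [0, 0, 0],
  ],
  fingers=[-1, -1, -1, -1, -1, -1, -1],
)

```text
clock: 14.2
tool_pos: [567.3, 290.6, 76.9]
orientation: [-3.142, 0.001, -2.63]
contact_force: [0.4, -0.1, 0.0]
opening: 41.7
grasp_force: 10.0
```

Run:
```python
from h import *
plan(566.5,290.5,61.5,209.2); print(get_state()["contact_force"])
```

```text
at [567.3 290.6  76.9] [-1.800e+02  1.000e-01 -1.507e+02] t 14.2 open 41.7
rot share [-0.     0.002  0.003] then shift share [0.0014 0.0007 0.0307] or before rot [0.0014 0.0007 0.0307]
[ 0.42209903 -0.06910991  0.01048045]
```

>>> step_arm(
  translation=[
    [0, 0, 0.012],
    [0, 0, 0.01],
    [0, 0, 0.004],
    [0, 0, 0.002],
    [0, 0, 0],
    [0, 0, 0],
    [0, 0, 0],
  ],
  angular=[
    [0, 0, 0],
    [0, 0, 0],
    [0, 0, 0],
    [0, 0, 0],
    [0, 0, 0],
    [0, 0, 0],
    [0, 0, 0],
  ],
  fingers=[-1, -1, -1, -1, -1, -1, -1],
)

```text
clock: 14.9
tool_pos: [566.9, 290.6, 62.3]
orientation: [-3.142, 0.0, -2.63]
contact_force: [1.0, -1.0, -0.1]
opening: 41.8
grasp_force: 10.0
```

Next I ease down until it touches.

>>> step_arm(
  translation=[
    [0, 0, 0.001],
    [0, 0, 0.001],
    [0, 0, 0],
    [0, 0, 0],
  ],
  angular=[
    [0, 0, 0],
    [0, 0, 0],
    [0, 0, 0],
    [0, 0, 0],
  ],
  fingers=[-1, -1, -1, -1],
)

```text
clock: 15.3
tool_pos: [566.8, 290.6, 61.2]
orientation: [-3.142, 0.0, -2.63]
contact_force: [0.1, 0.6, 0.9]
opening: 41.8
grasp_force: 10.0
```

>>> step_arm(
  translation=[
    [0, 0, 0.0008],
    [0, 0, 0],
    [0, 0, 0],
    [0, 0, 0],
    [0, 0, 0],
    [0, 0, 0],
    [0, 0, 0],
    [0, 0, 0],
  ],
  angular=[
    [0, 0, 0],
    [0, 0, 0],
    [0, 0, 0],
    [0, 0, 0],
    [0, 0, 0],
    [0, 0, 0],
    [0, 0, 0],
    [0, 0, 0],
  ],
  fingers=[-1, -1, 0.3, 0.5, 0.7, 0.8, 0.8, 0.8],
)

```text
clock: 16.1
tool_pos: [566.8, 290.6, 60.7]
orientation: [-3.142, -0.0, -2.63]
contact_force: [-0.4, -0.1, -0.0]
opening: 82.4
grasp_force: 0.0
```

>>> step_arm(
  translation=[
    [0, 0, -0.02],
    [0, 0, -0.06],
    [0, 0, -0.08],
    [0, 0, -0.06],
    [0, 0, -0.02],
    [0, 0, 0],
    [0, 0, 0],
    [0, 0, 0],
  ],
  angular=[
    [0, 0, 0],
    [0, 0, 0],
    [0, 0, 0],
    [0, 0, 0],
    [0, 0, 0],
    [0, 0, 0],
    [0, 0, 0],
    [0, 0, 0],
  ],
  fingers=[0.8, 0.8, -1, -1, -1, -1, -1, -1],
)

```text
clock: 16.9
tool_pos: [566.1, 290.1, 179.2]
orientation: [-3.141, -0.002, -2.63]
contact_force: [-0.3, -0.5, -0.5]
opening: 40.5
grasp_force: 0.0
```

Run:
```python
from h import *
plan(460,241.5,120,209.2); print(proj(read_camera("side"),[566.5,290.5,65]))
```

```text
at [566.1 290.1 179.2] [-1.800e+02 -1.000e-01 -1.507e+02] t 16.9 open 40.5
rot share [-0.    -0.005  0.004] then shift share [0.2326 0.0187 0.1184] or before rot [0.2323 0.0192 0.119 ]
[[274.08100521 136.01865766]]
```

>>> step_arm(
  translation=[
    [0.06, 0.0048, 0],
    [0.06, 0.0048, 0],
    [0.06, 0.0048, 0],
    [0.035, 0.003, 0],
    [0.0175, 0.0015, 0.04],
    [0, 0, 0.06],
    [0, 0, 0.015],
    [0, 0, 0],
  ],
  angular=[
    [0, 0, 0],
    [0, 0, 0],
    [0, 0, 0],
    [0, 0, 0],
    [0, 0, 0],
    [0, 0, 0],
    [0, 0, 0],
    [0, 0, 0],
  ],
  fingers=[-1, -1, -1, -1, -1, -1, -1, -1],
)

```text
clock: 17.75
tool_pos: [460.0, 241.7, 121.9]
orientation: [3.142, -0.003, -2.629]
contact_force: [-0.2, -0.6, 0.7]
opening: 0.5
grasp_force: 0.0
```

>>> step_arm(
  translation=[
    [0, 0, 0],
    [0, 0, 0],
    [0, 0, 0],
  ],
  angular=[
    [0, 0, 0],
    [0, 0, 0],
    [0, 0, 0],
  ],
  fingers=[-1, -1, -1],
)

```text
clock: 18.05
tool_pos: [461.3, 242.1, 124.0]
orientation: [-3.142, 0.001, -2.63]
contact_force: [-0.9, -0.5, 0.6]
opening: 0.6
grasp_force: 0.0
```

Run:
```python
from h import *
plan(460,241.5,80,209.2)
t=read_camera("top");s=read_camera("side")
a=cv2.resize(t["img"][185:285,140:230],(390,433),interpolation=cv2.INTER_CUBIC)
b=cv2.resize(s["img"][105:175,220:310],(390,433),interpolation=cv2.INTER_CUBIC)
cv2.imwrite("pics/b1.png",cv2.convertScaleAbs(np.hstack([a,b]),alpha=1.5))
```

```text
at [461.3 242.1 124. ] [-1.800e+02  1.000e-01 -1.507e+02] t 18.05 open 0.6
rot share [-0.     0.003  0.004] then shift share [0.0028 0.0002 0.088 ] or before rot [0.0029 0.0002 0.088 ]
```

View pics/b1.png

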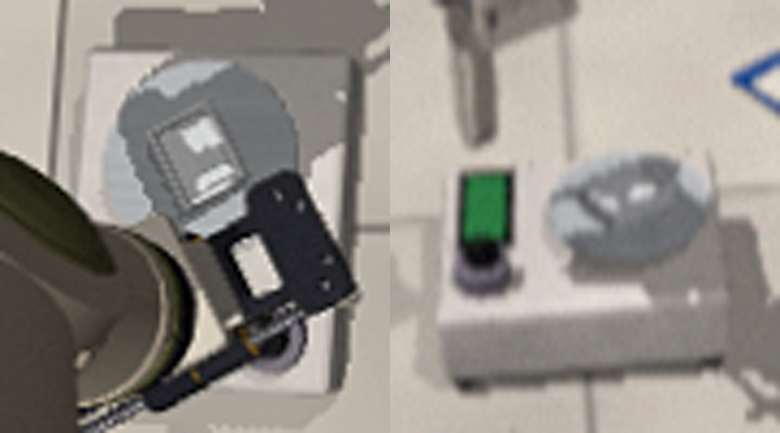

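The left crop shows the pan hollow side up in the middle of the plate. The right crop shows the fingers above the key. Pressing slowly.

>>> step_arm(
  translation=[
    [0.0015, 0, 0.05],
    [0, 0, 0.035],
    [0, 0, 0.015],
    [0, 0, 0.004],
    [0, 0, 0],
    [0, 0, 0],
    [0, 0, 0],
  ],
  angular=[
    [0, 0, 0],
    [0, 0, 0],
    [0, 0, 0],
    [0, 0, 0],
    [0, 0, 0],
    [0, 0, 0],
    [0, 0, 0],
  ],
  fingers=[-1, -1, -1, -1, -1, -1, -1],
)

```text
clock: 18.85
tool_pos: [460.5, 241.7, 71.9]
orientation: [-3.142, 0.001, -2.63]
contact_force: [-0.6, -0.5, 0.1]
opening: 0.6
grasp_force: 0.0
```

>>> step_arm(
  translation=[
    [0, 0, 0.004],
    [0, 0, 0.004],
    [0, 0, 0],
    [0, 0, 0],
  ],
  angular=[
    [0, 0, 0],
    [0, 0, 0],
    [0, 0, 0],
    [0, 0, 0],
  ],
  fingers=[-1, -1, -1, -1],
)

```text
clock: 19.25
tool_pos: [460.3, 241.5, 67.3]
orientation: [-3.141, 0.0, -2.63]
contact_force: [1.2, -1.1, 0.9]
opening: 0.6
grasp_force: 0.5
```

>>> step_arm(
  translation=[
    [0, 0, 0.004],
    [0, 0, 0.004],
    [0, 0, 0.002],
    [0, 0, 0],
    [0, 0, 0],
  ],
  angular=[
    [0, 0, 0],
    [0, 0, 0],
    [0, 0, 0],
    [0, 0, 0],
    [0, 0, 0],
  ],
  fingers=[-1, -1, -1, -1, -1],
)

```text
clock: 19.75
tool_pos: [460.3, 241.5, 62.3]
orientation: [-3.141, 0.0, -2.63]
contact_force: [0.5, -1.4, 5.0]
opening: 0.3
grasp_force: 2.4
```

>>> step_arm(
  translation=[
    [0, 0, 0.002],
    [0, 0, 0],
    [0, 0, 0],
  ],
  angular=[
    [0, 0, 0],
    [0, 0, 0],
    [0, 0, 0],
  ],
  fingers=[-1, -1, -1],
)

```text
clock: 20.05
tool_pos: [460.3, 241.6, 62.1]
orientation: [-3.141, 0.001, -2.63]
contact_force: [-1.2, -1.8, 15.6]
opening: 0.6
grasp_force: 8.3
```

The key has reached its stop: TCP at 62.1 mm, with the force jumping to 15.6 N. Now I release it and retreat.

>>> step_arm(
  translation=[
    [0, 0, -0.01],
    [0, 0, -0.02],
    [0, 0, -0.05],
    [0, 0, -0.08],
    [0, 0, -0.08],
    [0.03, 0, -0.05],
    [0.03, -0.05, 0],
    [0.02, -0.05, 0],
  ],
  angular=[
    [0, 0, 0],
    [0, 0, 0],
    [0, 0, 0],
    [0, 0, 0],
    [0, 0, 0],
    [0, 0, 0],
    [0, 0, 0],
    [0, 0, 0],
  ],
  fingers=[-1, -1, -1, -1, -1, -1, -1, -1],
)

```text
clock: 20.85
tool_pos: [449.0, 177.9, 207.5]
orientation: [-3.141, 0.001, -2.628]
contact_force: [0.4, 0.3, -1.4]
opening: 0.6
grasp_force: 0.0
```

>>> step_arm(
  translation=[
    [0, -0.05, 0],
    [0, -0.05, 0],
    [0, -0.02, 0],
    [0, 0, 0],
    [0, 0, 0],
    [0, 0, 0],
  ],
  angular=[
    [0, 0, 0],
    [0, 0, 0],
    [0, 0, 0],
    [0, 0, 0],
    [0, 0, 0],
    [0, 0, 0],
  ],
  fingers=[-1, -1, -1, -1, -1, -1],
)

```text
clock: 21.45
tool_pos: [478.5, 127.3, 206.2]
orientation: [3.141, -0.0, -2.628]
contact_force: [0.4, 0.3, 0.6]
opening: 0.1
grasp_force: 0.0
```

Run:
```python
from h import *
t=read_camera("top");s=read_camera("side")
print(get_state()["tool_pos"],get_state()["contact_force"],get_state()["qd"].round(3))
a=cv2.resize(t["img"][100:290,140:440],(780,494),interpolation=cv2.INTER_CUBIC)
cv2.imwrite("pics/f1.png",cv2.convertScaleAbs(a,alpha=1.5))
```

```text
[478.63030789 127.08238283 206.24945253] [-0.28476289  0.07353406 -0.70093597] [ 0.001  0.002  0.003 -0.001  0.001  0.001  0.003]
```

View pics/f1.png

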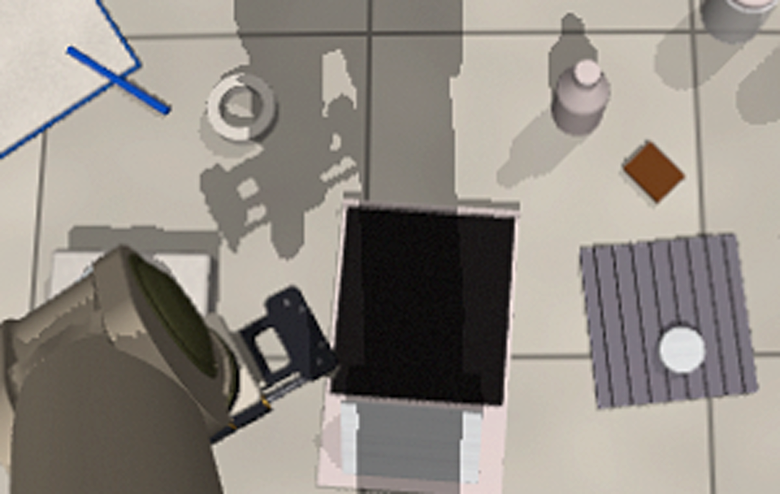

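The round pan, bottle and tape roll are where they were, and the arm is at rest and clear of everything. Handing in.

```bash
python3 -c "
from rig import *
print(finish_job())"
```

```text
the job is handed in; nothing more can be done
None
```

I handed the job in at about 21.5 s: the pan flipped over the ramp edge and landed hollow side up, I set it in the middle of the weighing plate, then pressed the zero key to its stop and released it. The arm hid the pan in the last picture, so it was last seen in place just before the key press.

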